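# Find the full tins by lifting

### The job

One or two of the three look-alike green tins on the wooden board are full, the rest are empty: lift them to feel which. Stand every full tin upright inside the brown wooden tray and leave every empty tin standing upright on the board. Set the tins down gently, never drop them or tip them over, and do not disturb the mug and the glass.

Things in the scene. Friction and masses are not known exactly. Their poses are not given: they have to be found in the camera images.
- tin_a: closed green metal tin, brass-coloured fixed lid, pale paper band; one of three look-alikes; upright cylinder 56 mm in diameter, 85 mm high; origin at the centre of its underside, z up; weighs about 0.07 kg if empty, 0.3 to 0.45 kg if full (which are full is drawn afresh each time, whatever the name or place); at first it stands on the board
- tin_b: closed green metal tin, brass-coloured fixed lid, pale paper band; one of three look-alikes; upright cylinder 56 mm in diameter, 85 mm high; origin at the centre of its underside, z up; weighs about 0.07 kg if empty, 0.3 to 0.45 kg if full (which are full is drawn afresh each time, whatever the name or place); at first it stands on the board
- tin_c: closed green metal tin, brass-coloured fixed lid, pale paper band; one of three look-alikes; upright cylinder 56 mm in diameter, 85 mm high; origin at the centre of its underside, z up; weighs about 0.07 kg if empty, 0.3 to 0.45 kg if full (which are full is drawn afresh each time, whatever the name or place); at first it stands on the board
- board: flat pale wooden board, 110 mm (its x) by 340 mm (its y), 12 mm thick, fixed; origin at the centre of its underside, z up; the three tins stand on it in a row along its y, 85 to 135 mm apart; it lies to the left or to the right, with the tray on the other side
- tray: empty low dark brown wooden tray, 210 mm (its x) by 236 mm (its y), fixed; floor 4 mm thick, rails 6 mm wide along all four edges, their top 16 mm above the table; origin at the centre of its underside, z up; two tins fit side by side, for example 55 mm either way of the centre along its y
- mug: white mug, 107 mm high, about 86 mm wide plus handle, behind the work on the left; bystander, leave alone; origin at the centre of its underside
- glass: clear drinking glass, 80 mm in diameter, 88 mm high, behind the work in the middle; bystander, leave alone; origin at the centre of its underside

How it is judged:
By the outcome, as a careful person would: the job done as asked, in the order asked, and still so for the second after the job is handed in, with the robot touching nothing.
It also fails if it takes over 64 s, if anything falls off the work surface, if the arm or the gripper's body presses on something with over 40 N, if the wrist force passes 120 N, or if a joint passes its speed limit or range.

### The arm

A 6-joint arm with a two-finger parallel gripper is mounted at the origin on a cart in front of the work surface, level with it; the furniture and walls round the work are solid. World frame = base frame: x ahead of the robot, y to its left, z up, the work surface at z = 0. Lengths are in m, angles in degrees, forces in N, time in s.
With the tool pointing down it reaches from about 0.3 to 0.75 m from the base axis. Payload 8.5 kg.
Tool frame: the origin (TCP) lies on the centre line of the jaws, within the pads' length; the fingertips stand 11 mm ahead of it and the grasp point (between the pads) lies 8 mm behind it; z points along the fingers, y is the line along which they close (so a half turn about z gives the same grasp; the last joint's range is limited). The gripper opens to 85 mm and grips with 20 to 120 N. Pads are 22 mm wide; open, the fingers measure 114 mm over their backs; the gripper's body (76 mm by 85 mm) begins 54 mm behind the grasp point. The pads swing forward as they close: fully open they stand 13 mm farther back than shut.
Start: joints at [-86.706, 21.807, 74.336, -0, 83.858, -12.336], TCP at [0.148, -0.53, 0.242] pointing down, gripper open.
Joint ranges: [-178.18, 178.18], [-50.72, 133.34], [12.68, 142.11], [-81.47, 261.47], [9.98, 163.14], [-165.26, 165.26]. Speed limits (degrees/s): [136.94, 136.94, 180, 180, 180, 180].

### API

Orientations are given as a 3x3 rotation matrix whose columns are the frame's x, y, z axes.
In Python, from rig import env, eyes, workorder, status gives the robot as it stands (env), with the cameras (eyes), the job (workorder) and the readings (status).
- The arm moves only by the shell command python3 nudge.py 'ROWS' [FORCE]. ROWS is 1 to 10 rows, parted by semicolons, with the numbers parted by commas; each row has 5 numbers: dx, dy, dz in shares of the most that a row can go, 1 being 50 mm, then a turn about the tool's z in parts of the range, where 1.0 means 120 degrees, then the finger opening in m; each row shifts and turns the commanded pose from where the row before left it, along the tool's axes as they then stand; what a row does not reach is not made up. A row lasts 1/10 s, in which the tool goes at most 0.05 m and 8.59 degrees, less where a joint would pass 70% of its speed; a pose out of reach is approached as far as the arm can. The fingers move at their own pace and stop on an object; FORCE is the grip in N (left out, the last holds). Time passes only in rows, so rows that do not move let the fingers close. It prints the time, the measured TCP pose, the force, the opening and the grip force at its end. Shift and turn numbers lie between -1 and 1, and a call with a number outside is refused. Input that does not fit is refused with a message, and nothing moves.
- status.observe(): the state, without advancing time (a new reading comes with each control period).
- eyes.get_image(name): name is "scene" or "top" or "wrist"; returns a dict with "pixels" (400x640x3 uint8, red, green, blue), "K" (3x3 intrinsics, pixels), "extrinsics" (4x4, takes a point from world to camera coordinates). Camera axes: x right, y down, z forward; pixel columns grow to the right and rows downward; lengths in m; the calibration is good to about 2 mm. A picture is of the moment at which its call begins. There is no depth.
- workorder.close_job(): hands the job in; it is judged then, once.
The state is a dict: "time_s": time; "q": joint angles; "qvel": joint speeds; "joint_efforts": joint torques, N m; "position": TCP position; "tool_rot": TCP orientation; "ft_force": force on the tool from outside, world axes, zero at the start; "wrist_torque": the same for the moment, N m; "grip_width": finger opening in m; "gripper_force": force on a finger pad.
Only numpy, scipy, OpenCV 4.12 (cv2) and the standard library are available. Lean on these libraries where they do the work, as an engineer would, in place of code of your own. Each camera call takes 0.05 s, during which the arm holds its last target. There are 200 camera calls.

## Working session

There is one attempt and no reset: what is moved stays moved. The work goes in short steps, Python scripts to look and compute and a shell command to move; the robot and the scene stay as the last step left them, time stands still between calls to the robot, and variables do not carry over. Pictures are saved under pics/ and viewed, at most 10 in all, crops included, and the job is handed in when it is done.

```bash
ls; mkdir -p pics; python3 - <<'E'
from rig import env, eyes, workorder, status
import cv2,numpy as np
for n in("scene","top"):
    im=eyes.get_image(n); np.savez(f"{n}0.npz",p=im["pixels"],K=im["K"],E=im["extrinsics"]); cv2.imwrite(f"pics/{n}0.png",im["pixels"][...,::-1])
    E=np.array(im["extrinsics"]);print(n,np.array(im["K"]).tolist(),(-E[:3,:3].T@E[:3,3]).round(3))
o=status.observe();print(o["tool_rot"],o["position"],o["grip_width"],o["ft_force"],o["time_s"])
E
```

```text
nudge.py
pics
rig.py
scene [[452.9111283574039, 0.0, 316.5025027493301], [0.0, 452.9111283574039, 192.87946435292358], [0.0, 0.0, 1.0]] [-0.348  0.636  0.878]
top [[462.8999446090759, 0.0, 317.5649528016268], [0.0, 462.8999446090759, 207.33071597887678], [0.0, 0.0, 1.0]] [0.445 0.033 1.404]
[[ 9.63018515e-01  2.69435207e-01 -9.00416128e-05]
 [ 2.69435082e-01 -9.63017619e-01  1.34252177e-03]
 [ 2.75010971e-04 -1.31713369e-03 -9.99999095e-01]] [ 0.1481657  -0.52941408  0.24176069] 0.08529610012957421 [ 0.33221052 -0.31316214  0.14736687] 0.1
```

View pics/top0.png

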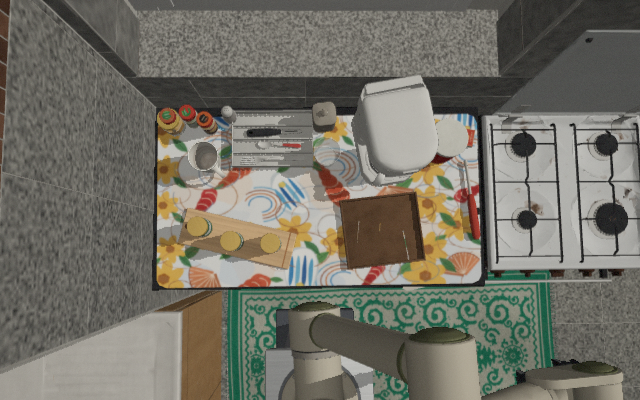

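View pics/scene0.png

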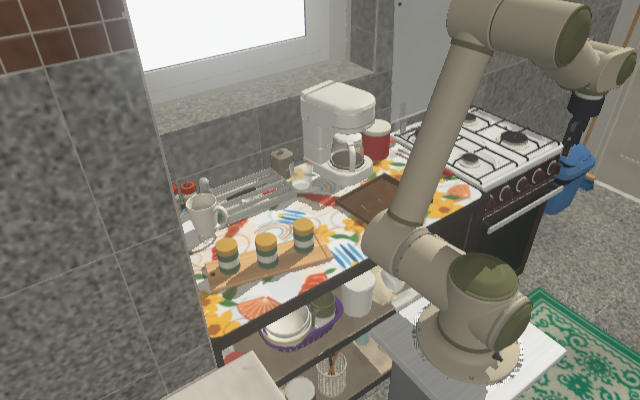

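The top view shows the lids near (198,226), (232,241) and (270,243). The board spans about (183,210) to (293,268), the tray about (340–424, 192–270), the mug is at (205,155) and the glass at about (318,180). The scene view shows all three tins upright. Next I'll measure them.

```bash
cat > h.py <<'E'
import numpy as np,cv2
def ray(K,E,uv,z):
    K=np.array(K);E=np.array(E);R=E[:3,:3];c=-R.T@E[:3,3]
    d=R.T@np.linalg.solve(K,[uv[0],uv[1],1.]);return c+d*(z-c[2])/d[2]
def proj(K,E,p):
    q=np.array(E)[:3]@np.r_[p,1];q=np.array(K)@q;return q[:2]/q[2]
def blobs(m,amin):
    n,l,s,c=cv2.connectedComponentsWithStats(m.astype(np.uint8)*255)
    return [(c[i],s[i],l==i) for i in range(1,n) if s[i,4]>amin]
E
python3 - <<'E'
from h import *
for n in("top","scene"):
    d=np.load(n+"0.npz");K,E=d["K"],d["E"];hsv=cv2.cvtColor(d["p"],cv2.COLOR_RGB2HSV);H,S,V=cv2.split(hsv)
    if n=="top":
        for u,v in((198,226),(232,241),(270,243),(225,225),(250,258),(360,225),(400,240)):print(u,v,hsv[v,u])
    else:
        for u,v in((227,243),(266,238),(303,224)):print(u,v,hsv[v,u])
d=np.load("top0.npz");K,E=d["K"],d["E"];H,S,V=cv2.split(cv2.cvtColor(d["p"],cv2.COLOR_RGB2HSV))
cv2.imwrite("pics/crop.png",cv2.resize(d["p"][180:290,170:440,::-1],None,fx=2.9,fy=2.9,interpolation=cv2.INTER_CUBIC))
E
```

```text
198 226 [ 21 136 175]
232 241 [ 21 138 177]
270 243 [ 21 135 178]
225 225 [ 16  95 183]
250 258 [ 16 103 141]
360 225 [ 13 121  84]
400 240 [ 12 118  84]
227 243 [ 19 142 206]
266 238 [ 19 139 205]
303 224 [ 19 140 206]
```

View pics/crop.png

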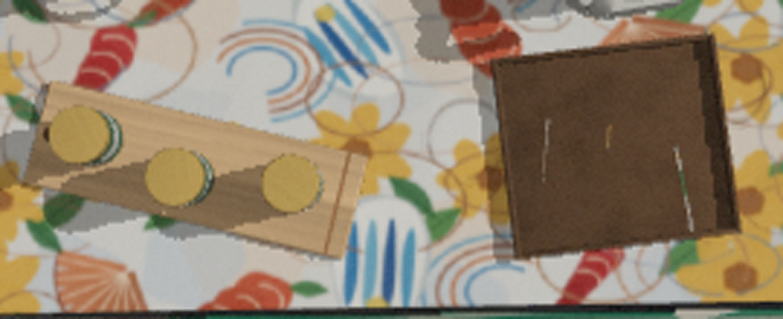

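The crop shows lid discs at (80,134), (178,177) and (290,183), and tray corners at (492,60), (713,35), (740,232) and (515,258). All are clear to see.

```bash
python3 - <<'E'
from h import *
d=np.load("top0.npz");K,E=d["K"],d["E"];H,S,V=cv2.split(cv2.cvtColor(d["p"],cv2.COLOR_RGB2HSV))
m=(abs(H.astype(int)-21)<=2)&(S>118)&(S<165)&(V>120); m[:, :180]=0
m=cv2.morphologyEx(m.astype(np.uint8),cv2.MORPH_OPEN,np.ones((5,5)))
T=[]
for c,s,l in blobs(m,120):
    if not(180<c[0]<300 and 205<c[1]<270):continue
    p=ray(K,E,c,.097);dia=2*np.sqrt(s[4]/np.pi);e=ray(K,E,c+[dia,0],.097);T.append(p)
    print("tin",c.round(1),s[2:],p.round(4),"dia",np.linalg.norm(e-p).round(4))
T=np.array(T);print(np.linalg.norm(T[:,None]-T[None],axis=2).round(3))
m=(abs(H.astype(int)-13)<=4)&(S>95)&(V<105)
m=cv2.morphologyEx(m.astype(np.uint8),cv2.MORPH_OPEN,np.ones((3,3)))
for c,s,l in blobs(m,3000):
    if 330<c[0]<430:
        cnt=max(cv2.findContours(l.astype(np.uint8),0,1)[0],key=cv2.contourArea);r=cv2.minAreaRect(cnt)
        b=np.array([ray(K,E,x,.016) for x in cv2.boxPoints(r)]);print("tray",c,r,b.round(3),b.mean(0),np.linalg.norm(np.diff(b,axis=0),axis=1))
d=b[1]-b[0]
# board corners from crop
for x in((48,82),(368,157),(340,258),(24,184)):print("board",ray(K,E,(170+x[0]/2.9,180+x[1]/2.9),.012).round(3))
# glass/mug approx
print("mug",ray(K,E,(204,156),.107),"glass",ray(K,E,(318,180),.0))
E
```

```text
tin [196.6 226. ] [ 20  19 319] [0.5114 0.3402 0.097 ] dia 0.0563
tin [229.6 240.6] [ 20  20 324] [0.4696 0.2475 0.097 ] dia 0.0568
tin [269.5 242.9] [ 20  19 310] [0.4622 0.1359 0.097 ] dia 0.0558
[[0.    0.102 0.21 ]
 [0.102 0.    0.112]
 [0.21  0.112 0.   ]]
tray [381.21149738 229.71198291] ((381.8424987792969, 229.81532287597656), (68.8055648803711, 78.2646484375), 83.23382568359375) [[ 0.59  -0.067  0.016]
 [ 0.616 -0.304  0.016]
 [ 0.409 -0.322  0.016]
 [ 0.385 -0.088  0.016]] [ 0.49989695 -0.1952286   0.016     ] [0.23824863 0.20730666 0.23522578]
board [0.569 0.391 0.012]
board [0.489 0.061 0.012]
board [0.385 0.09  0.012]
board [0.464 0.414 0.012]
mug [0.70866033 0.31961311 0.107     ] glass [ 0.65408543 -0.00474497  0.        ]
```

Careful with the scale: shifts go in shares of 50 mm and turns go in shares of 120 degrees. That gives: -7.8 degrees is -0.065.

```bash
python3 nudge.py '0,0,0,-0.0617,0.085;0,0,0,-0.0617,0.085;0,0,0,-0.0617,0.085;0,0,0,-0.0617,0.085;0,0,0,-0.0617,0.085;0,0,0,-0.0617,0.085;0,0,0,-0.0617,0.085;0,0,0,-0.0617,0.085;0,0,0,-0.0617,0.085;0,0,0,-0.065,0.085' 40
```

```text
time_s: 1.1
position: [0.1482, -0.5295, 0.2419]
tool_rot: [[-0.006, 1.0, -0.0], [1.0, 0.006, 0.001], [0.001, -0.0, -1.0]]
ft_force: [-0.4, -0.6, -0.7]
grip_width: 0.0846
gripper_force: 0.0
```

Converted, 0.04 m is 0.8, 0.02 m is 0.4.

```bash
python3 nudge.py '0.8,0.4,0,0,0.085;0.8,0.4,0,0,0.085;0.8,0.4,0,0,0.085;0.8,0.4,0,0,0.085;0.8,0.4,0,0,0.085;0.8,0.4,0,0,0.085;0.8,0.4,0,0,0.085;0.8,0.4,0,0,0.085;0.8,0.4,0,0,0.085;0.8,0.4,0,0,0.085'
python3 nudge.py '0.8,0.4,0,0,0.085;0.8,0.4,0,0,0.085;0.8,0.4,0,0,0.085;0.8,0.4,0,0,0.085;0.8,0.4,0,0,0.085;0.8,0.36,0,0,0.085;0.5,0,0,0,0.085;0,0,0,0,0.085;0,0,0,0,0.085'
```

```text
time_s: 2.1
position: [0.3483, -0.1277, 0.2423]
tool_rot: [[-0.0, 1.0, 0.0], [1.0, 0.0, 0.0], [0.0, 0.0, -1.0]]
ft_force: [1.2, -0.0, -0.5]
grip_width: 0.0853
gripper_force: 0.0
time_s: 3.0
position: [0.4656, 0.1356, 0.242]
tool_rot: [[-0.002, 1.0, -0.001], [1.0, 0.002, -0.0], [-0.0, -0.001, -1.0]]
ft_force: [-0.5, -0.3, 0.4]
grip_width: 0.0851
gripper_force: 0.0
```

Converted, 0.04 m is 0.8, -0.003 m is -0.06.

```bash
python3 nudge.py '0,-0.06,0.6,0,0.085;0,0,0.8,0,0.085;0,0,0.8,0,0.085;0,0,0.6,0,0.085;0,0,0.54,0,0.085;0,0,0.4,0,0.085;0,0,0,0,0.085;0,0,0,0,0.085' 
python3 nudge.py '0,0,0,0,0.05;0,0,0,0,0.05;0,0,0,0,0.05;0,0,0,0,0.05;0,0,0,0,0.05;0,0,0,0,0.05;0,0,0,0,0.05;0,0,0,0,0.05' 40
```

```text
time_s: 3.8
position: [0.4631, 0.1348, 0.0559]
tool_rot: [[0.001, 1.0, 0.0], [1.0, -0.001, -0.0], [-0.0, 0.0, -1.0]]
ft_force: [0.6, 0.3, 0.4]
grip_width: 0.0849
gripper_force: 0.0
time_s: 4.6
position: [0.4636, 0.1355, 0.0566]
tool_rot: [[-0.001, 1.0, 0.003], [1.0, 0.001, -0.0], [-0.0, 0.003, -1.0]]
ft_force: [0.2, -1.0, 5.7]
grip_width: 0.0548
gripper_force: 41.5
```

Converted, -0.02 m is -0.4, -0.01 m is -0.2.

```bash
python3 nudge.py '0,0,-0.2,0,0.05;0,0,-0.4,0,0.05;0,0,-0.4,0,0.05;0,0,-0.2,0,0.05;0,0,0,0,0.05;0,0,0,0,0.05;0,0,0,0,0.05;0,0,0,0,0.05'
for i in 1 2; do python3 nudge.py '0,0,0,0,0.05;0,0,0,0,0.05' | grep -E "ft|grip|pos"; done
```

```text
time_s: 5.4
position: [0.4625, 0.1355, 0.1146]
tool_rot: [[-0.0, 1.0, -0.002], [1.0, 0.0, -0.0], [-0.0, -0.002, -1.0]]
ft_force: [0.5, 1.5, -4.0]
grip_width: 0.0545
gripper_force: 43.6
position: [0.4628, 0.1355, 0.115]
ft_force: [-0.4, 0.6, -4.0]
grip_width: 0.0547
gripper_force: 43.6
position: [0.4628, 0.1355, 0.1153]
ft_force: [0.1, 0.7, -4.0]
grip_width: 0.0549
gripper_force: 43.6
```

Converted, -0.04 m is -0.8, -0.03 m is -0.6.

```bash
python3 nudge.py '-0.4,0,0,0,0.05;-0.8,0.1,0,0,0.05;-0.8,0.1,0,0,0.05;-0.8,0.1,0,0,0.05;-0.8,0.1,0,0,0.05;-0.8,0.1,0,0,0.05;-0.8,0.1,0,0,0.05;-0.8,0.1,0,0,0.05;-0.8,0.1,0,0,0.05;-0.6,0.06,0,0,0.05'
python3 nudge.py '-0.3,0,0,0,0.05;0,0,0,0,0.05;0,0,0.4,0,0.05;0,0,0.4,0,0.05;0,0,0.2,0,0.05;0,0,0.1,0,0.05;0,0,0.04,0,0.05;0,0,0.04,0,0.05;0,0,0,0,0.05;0,0,0,0,0.05'
```

```text
time_s: 6.8
position: [0.5061, -0.237, 0.1153]
tool_rot: [[0.001, 1.0, 0.0], [1.0, -0.001, -0.001], [-0.001, 0.0, -1.0]]
ft_force: [-0.0, 0.6, -3.5]
grip_width: 0.0546
gripper_force: 44.7
time_s: 7.8
position: [0.5062, -0.2496, 0.0568]
tool_rot: [[-0.0, 1.0, 0.001], [1.0, 0.0, -0.001], [-0.001, 0.001, -1.0]]
ft_force: [-0.0, -0.9, -4.7]
grip_width: 0.0547
gripper_force: 44.7
```

```bash
python3 nudge.py '0,0,0.04,0,0.05;0,0,0.04,0,0.05;0,0,0.02,0,0.05;0,0,0,0,0.05;0,0,0,0,0.05'; python3 nudge.py '0,0,0.02,0,0.05;0,0,0,0,0.05;0,0,0,0,0.05'|grep -E "pos|ft";python3 nudge.py '0,0,0.02,0,0.05;0,0,0,0,0.05;0,0,0,0,0.05'|grep -E "pos|ft"
```

```text
time_s: 8.3
position: [0.506, -0.2495, 0.0513]
tool_rot: [[-0.0, 1.0, -0.0], [1.0, 0.0, 0.0], [0.0, -0.0, -1.0]]
ft_force: [-0.2, 0.4, -4.0]
grip_width: 0.0546
gripper_force: 44.8
position: [0.506, -0.2495, 0.0503]
ft_force: [-0.1, 0.0, -3.2]
position: [0.506, -0.2494, 0.0493]
ft_force: [0.7, -0.2, -3.0]
```

Converted, 0.001 m is 0.02.

```bash
python3 nudge.py '0,0,0.02,0,0.05;0,0,0,0,0.05;0,0,0,0,0.05'|grep -E "pos|ft"; python3 nudge.py '0,0,0.02,0,0.05;0,0,0,0,0.05;0,0,0,0,0.05'|grep -E "pos|ft"
```

```text
position: [0.5062, -0.2495, 0.0487]
ft_force: [-0.2, 0.6, 1.6]
position: [0.5063, -0.2495, 0.0485]
ft_force: [-2.2, 2.5, 9.8]
```

Converted, -0.04 m is -0.8, -0.02 m is -0.4.

```bash
python3 nudge.py '0,0,0,0,0.058;0,0,0,0,0.062;0,0,0,0,0.07;0,0,0,0,0.085;0,0,0,0,0.085;0,0,0,0,0.085;0,0,-0.4,0,0.085;0,0,-0.8,0,0.085;0,0,-0.8,0,0.085;0,0,-0.4,0,0.085'
python3 nudge.py '0.6,0,0,0,0.085;0.96,-0.08,0,0,0.085;0.96,-0.08,0,0,0.085;0.96,-0.08,0,0,0.085;0.96,-0.08,0,0,0.085;0.96,-0.08,0,0,0.085;0.96,-0.08,0,0,0.085;0.96,-0.08,0,0,0.085;0.96,-0.08,0,0,0.085;0.96,-0.08,0,0,0.085'
python3 nudge.py '0.7,0,0,0,0.085;0,0,0,0,0.085;0,0,0,0,0.085'
python3 - <<'E'
from rig import env, eyes, workorder, status
import cv2
im=eyes.get_image("top")["pixels"];cv2.imwrite("pics/top1.png",cv2.resize(im[140:300,160:460,::-1],None,fx=2.6,fy=2.6))
E
```

```text
time_s: 10.5
position: [0.5067, -0.2499, 0.1707]
tool_rot: [[-0.001, 1.0, 0.004], [1.0, 0.001, -0.003], [-0.003, 0.004, -1.0]]
ft_force: [0.0, -1.2, 0.6]
grip_width: 0.0849
gripper_force: 0.0
time_s: 11.5
position: [0.4693, 0.2145, 0.1675]
tool_rot: [[-0.0, 1.0, 0.0], [1.0, 0.0, 0.0], [0.0, 0.0, -1.0]]
ft_force: [1.2, -0.4, -0.2]
grip_width: 0.0852
gripper_force: 0.0
time_s: 11.8
position: [0.4695, 0.2479, 0.1671]
tool_rot: [[-0.002, 1.0, -0.0], [1.0, 0.002, -0.0], [-0.0, -0.0, -1.0]]
ft_force: [-0.1, -0.5, -0.9]
grip_width: 0.085
gripper_force: 0.0
```

View pics/top1.png

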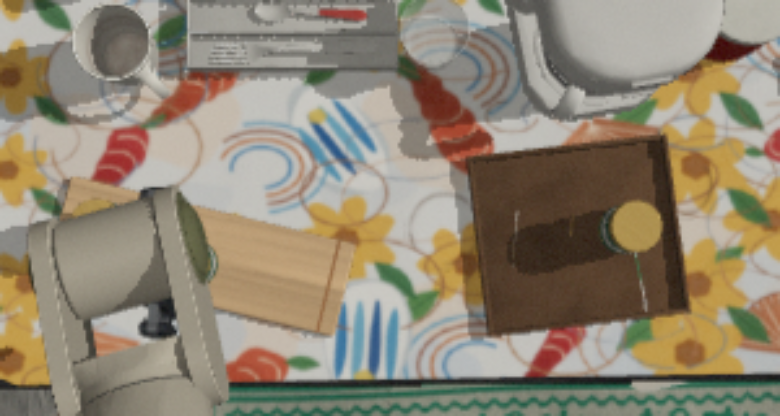

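The first tin stands upright inside the tray at crop (635,226). The arm is over tin b at about (130,260), and the glass and mug haven't moved. Next I'll descend on tin b.

Converted, 0.03 m is 0.6, 0.02 m is 0.4.

```bash
python3 nudge.py '0,0,0.6,0,0.085;0,0,0.6,0,0.085;0,0,0.6,0,0.085;0,0,0.4,0,0.085;0,0,0,0,0.085;0,0,0,0,0.085'
python3 nudge.py '0,0,0,0,0.05;0,0,0,0,0.05;0,0,0,0,0.05;0,0,0,0,0.05;0,0,0,0,0.05;0,0,0,0,0.05;0,0,0,0,0.05;0,0,0,0,0.05' 
python3 nudge.py '0,0,-0.2,0,0.05;0,0,-0.4,0,0.05;0,0,-0.4,0,0.05;0,0,-0.2,0,0.05;0,0,0,0,0.05;0,0,0,0,0.05;0,0,0,0,0.05;0,0,0,0,0.05'
python3 nudge.py '0,0,0,0,0.05;0,0,0,0,0.05' | grep -E "ft|grip|pos"
```

```text
time_s: 12.45
position: [0.4703, 0.2468, 0.0579]
tool_rot: [[0.001, 1.0, 0.0], [1.0, -0.001, 0.0], [0.0, 0.0, -1.0]]
ft_force: [0.6, 0.3, 0.4]
grip_width: 0.0849
gripper_force: 0.0
time_s: 13.25
position: [0.4706, 0.2475, 0.0589]
tool_rot: [[-0.0, 1.0, 0.003], [1.0, 0.0, 0.0], [0.0, 0.003, -1.0]]
ft_force: [-0.7, -2.4, 7.0]
grip_width: 0.0556
gripper_force: 41.9
time_s: 14.05
position: [0.4694, 0.2474, 0.1165]
tool_rot: [[-0.0, 1.0, -0.002], [1.0, 0.0, -0.0], [-0.0, -0.002, -1.0]]
ft_force: [-0.4, -0.2, -4.5]
grip_width: 0.0553
gripper_force: 44.0
position: [0.4697, 0.2475, 0.1171]
ft_force: [-0.4, -1.1, -3.7]
grip_width: 0.0556
gripper_force: 44.0
```

Converted, -0.04 m is -0.8, -0.03 m is -0.6.

```bash
python3 nudge.py '-0.4,0,0,0,0.05;-0.8,0.06,0,0,0.05;-0.8,0.06,0,0,0.05;-0.8,0.06,0,0,0.05;-0.8,0.06,0,0,0.05;-0.8,0.06,0,0,0.05;-0.8,0.06,0,0,0.05;-0.8,0.06,0,0,0.05;-0.8,0.06,0,0,0.05;-0.6,0,0,0,0.05'
python3 nudge.py '-0.34,0,0,0,0.05;0,0,0,0,0.05;0,0,0.4,0,0.05;0,0,0.4,0,0.05;0,0,0.2,0,0.05;0,0,0.1,0,0.05;0,0,0.08,0,0.05;0,0,0.04,0,0.05;0,0,0.04,0,0.05;0,0,0,0,0.05'
```

```text
time_s: 15.25
position: [0.4942, -0.1249, 0.1173]
tool_rot: [[0.001, 1.0, 0.001], [1.0, -0.001, -0.001], [-0.001, 0.001, -1.0]]
ft_force: [-0.7, 0.0, -3.0]
grip_width: 0.0557
gripper_force: 44.0
time_s: 16.25
position: [0.4941, -0.1395, 0.0545]
tool_rot: [[-0.001, 1.0, 0.0], [1.0, 0.001, -0.0], [-0.0, 0.0, -1.0]]
ft_force: [-0.2, -0.3, -3.2]
grip_width: 0.0557
gripper_force: 43.9
```

```bash
for i in 1 2; do python3 nudge.py '0,0,0,0,0.05;0,0,0,0,0.05'|grep -E "pos|ft|grip";done
```

```text
position: [0.4941, -0.1395, 0.0545]
ft_force: [0.2, 0.6, -3.7]
grip_width: 0.0555
gripper_force: 43.9
position: [0.494, -0.1395, 0.0544]
ft_force: [-0.2, -0.9, -3.6]
grip_width: 0.0554
gripper_force: 43.9
```

Converted, 0.001 m is 0.02.

```bash
python3 nudge.py '0,0,0.02,0,0.05;0,0,0.02,0,0.05;0,0,0,0,0.05;0,0,0,0,0.05'|grep -E "pos|ft"; for i in 1; do python3 nudge.py '0,0,0.02,0,0.05;0,0,0,0,0.05;0,0,0,0,0.05'|grep -E "pos|ft";done
```

```text
position: [0.494, -0.1394, 0.0523]
ft_force: [0.4, 0.4, -3.9]
position: [0.494, -0.1395, 0.0513]
ft_force: [0.5, -0.1, -3.7]
```

Converted, 0.001 m is 0.02.

```bash
python3 nudge.py '0,0,0.02,0,0.05;0,0,0,0,0.05;0,0,0,0,0.05'|grep -E "pos|ft"
```

```text
position: [0.494, -0.1395, 0.0509]
ft_force: [-3.6, 1.0, 6.7]
```

Converted, -0.04 m is -0.8, -0.03 m is -0.6.

```bash
python3 nudge.py '0,0,0,0,0.058;0,0,0,0,0.062;0,0,0,0,0.07;0,0,0,0,0.085;0,0,0,0,0.085;0,0,0,0,0.085;0,0,-0.4,0,0.085;0,0,-0.8,0,0.085;0,0,-0.8,0,0.085;0,0,-0.6,0,0.085'
python3 nudge.py '0,-0.4,0,0,0.085;0,-0.8,-0.2,0,0.085;0,-0.8,-0.2,0,0.085;0,-0.6,0,0,0.085;0.6,0,0,0,0.085;0.8,0,0,0,0.085;0.8,0,0,0,0.085;0.6,0,0,0,0.085;0,0,0,0,0.085;0,0,0,0,0.085'
python3 - <<'E'
from rig import env, eyes, workorder, status
import cv2,numpy as np
a=eyes.get_image("top")["pixels"][140:300,160:460,::-1];b=eyes.get_image("scene")["pixels"][130:310,170:470,::-1]
cv2.imwrite("pics/top2.png",np.hstack([cv2.resize(a,(400,213)),cv2.resize(b,(400,213))]))
E
```

```text
time_s: 18.65
position: [0.4942, -0.1395, 0.1827]
tool_rot: [[-0.001, 1.0, 0.002], [1.0, 0.001, -0.001], [-0.001, 0.002, -1.0]]
ft_force: [0.0, -0.1, -1.0]
grip_width: 0.085
gripper_force: 0.0
time_s: 19.65
position: [0.3639, 0.0007, 0.2004]
tool_rot: [[-0.002, 1.0, 0.0], [1.0, 0.002, -0.0], [-0.0, 0.0, -1.0]]
ft_force: [-0.5, -0.4, 0.3]
grip_width: 0.0852
gripper_force: 0.0
```

View pics/top2.png

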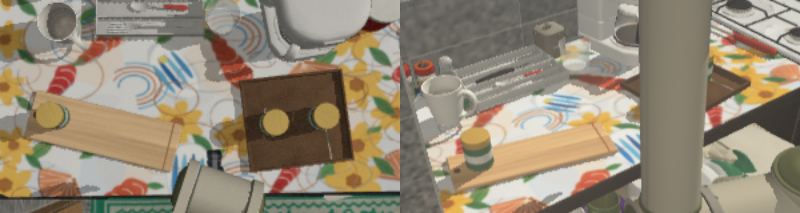

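Both full tins stand upright in the tray, at left-panel (275,122) and (326,117). The third tin is upright on the board at (52,115), and the mug and glass are undisturbed. At most two tins can be full and both have been found, so the third must be empty.

```bash
python3 -c "
from rig import env, eyes, workorder, status
print(workorder.close_job())"
```

```text
the job is handed in; nothing more can be done
None
```

I handed the job in at about 20 s: the two full tins (each about 0.4 kg when lifted) stand upright in the tray, and the third, which I didn't lift because at most two could be full, still stands on the board; the mug and glass were not touched.

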